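# Clamp a test tile with the cam lever and hold it

## Robot

A 7-joint arm with a two-finger parallel gripper is mounted at the origin on a cart in front of the work surface, level with it; the furniture and walls round the work are solid. World frame = base frame: x ahead of the robot, y to its left, z up, the work surface at z = 0. Lengths are in m, angles in degrees, forces in N, time in s.
With the tool pointing down it reaches from about 0.4 to 0.85 m from the base axis. Payload 10.4 kg.
Tool frame: the origin (TCP) lies midway between the tips of the shut fingers; the grasp point (between the pads) lies 19 mm behind it; x points along the fingers, z is the direction in which the jaws open and shut, and the axes are right-handed (so a half turn about x gives the same grasp; the last joint's range is limited). The gripper opens to 85 mm and grips with 20 to 120 N. Pads are 22 mm wide; open, the fingers measure 114 mm over their backs; the gripper's body (76 mm by 85 mm) begins 54 mm behind the grasp point. The pads swing forward as they close: fully open they stand 13 mm farther back than shut.
Start: joints at [-1.295, 19.034, -3.707, 83.658, 1.238, 77.344, -5.071], TCP at [0.625, 0, 0.231] pointing down, gripper open.
Joint ranges: [-148.97, 148.97], [-28.65, 121.19], [-84.17, 76.75], [9.2, 138.47], [-72.65, 252.65], [3.7, 117.97], [-149.18, 149.18]. Speed limits (degrees/s): [127.2, 127.2, 159.86, 159.86, 180, 180, 180].

## Interface

Orientations are given as [roll, pitch, yaw] about the fixed x, y, z axes, in that order (R = Rz(yaw) Ry(pitch) Rx(roll)).
In Python, from bench import bot gives the robot as it stands.
- The arm moves only by the tool step_arm, never from a script. Its argument "plan" is a list of rows, each an object with "linear": the shift along the tool's x, y, z in mm, a list of three; "angular": the turn, a rotation vector about the tool's x, y, z in degrees, a list of three; "fingers": the gripper's target within -1 to 1 (shut at 1, half-way at 0, fully open at -1). In form: [{"linear": [x, y, z], "angular": [ax, ay, az], "fingers": fingers}, ...]. A call has 1 to 8 rows; each row is the pose to reach, as a shift and turn from the pose commanded when the call began, along the tool's axes at that moment; what a row does not reach only later rows make up. A row lasts 1/8 s, in which the tool goes at most 62.5 mm and 10.7 degrees, less where a joint would pass 70% of its speed; a pose out of reach is approached as far as the arm can. A call with a gripper value outside its range is refused whole. The fingers move at their own pace and stop on an object; the grip force is fixed at half the most. Time passes only in rows, so rows that repeat a pose let the fingers close. It gives the time, the measured TCP pose, the force and the opening at its end, in the units of the state.
- bot.get_state(): the state, without advancing time (a new reading comes with each control period).
- bot.snapshot(name): name is "scene" or "side" or "wrist"; returns (picture, depth): 420x560x3 uint8, red, green, blue; 420x560 float32, m along the optical axis (not along the pixel's ray), 0 where there is no reading.
- bot.get_calibration(name): a dict with "K" (3x3 intrinsics, pixels), "cam_to_world" (4x4, takes a point from camera to world coordinates); the wrist camera has in their place "tool_from_camera" (4x4, takes a point from camera to tool coordinates, whose origin is the TCP and whose axes are the tool frame's). Camera axes: x right, y down, z forward; pixel columns grow to the right and rows downward; lengths in m; the calibration is good to about 2 mm. A picture is of the moment at which its call begins: read the wrist's pose just before it. get_calibration takes no time and is no camera call.
- bot.job_done(): hands the job in, once; it reports no verdict.
The state is a dict: "time": time; "qpos": joint angles; "qvel": joint speeds; "joint_efforts": joint torques, N m; "ee_pos": TCP position; "tcp_rot": TCP orientation; "force": force on the tool from outside, world axes, zero at the start; "wrist_torque": the same for the moment, N m; "width": finger opening in m.
Only numpy, scipy, OpenCV 4.12 (cv2) and the standard library are available. Lean on these libraries where they do the work, as an engineer would, in place of code of your own. Each camera call takes 0.05 s, during which the arm holds its last target.

## Task

I want to scratch the glaze number into the test tile, so hold it for me: take the tile out of the white dish, lay it flat in the tile clamp with its end between the two cheeks of the steel fence, and let go of it. Then take the black handle and swing the cam lever round to the cam's highest lift, where the lever lies over the red mark and squeezes the tile firmly, not past it. The lever springs back when released, so finish still holding the handle there, and leave all the other things on the table where they are.

Things in the scene. Friction and masses are not known exactly. Their poses are not given: they have to be found in the camera images.
- tile_mid (a point): centre of the glazed test tile, a flat slab 34 (x) x 52 (y) x 8 mm (z up), terracotta with a dark teal glazed half. It starts lying flat in the dish, its centre about 15 mm above the table. x, y: across and along the tile; a half turn makes no difference
- dish: round white stoneware dish, loose, 650 g: 178 mm across the rim, 40 mm high, wall 5.5 mm, flat inner floor about 130 mm across and 10 mm above the table; origin at the centre of its underside
- tile_clamp: tile clamp: wooden board 100 (x) x 172 (y) x 20 mm that cannot shift; origin at the centre of its underside, z up, y the clamping direction. Bed 20 mm above the table. Steel fence at the +y end, face at y = +70 mm, 13 mm high over the bed; two cheeks reach 8 mm from its ends towards -y, 38 mm apart at the bed, splayed wider above. Towards -y: pressure plate, sliding block, cam
- tile_seat (a point): where the tile's centre belongs, 24.5 mm above the table: axes as the clamp's, the tile's 52 mm side along y, its end against the fence, resting on the bed. The tile may be set down up to 5 mm short of the fence (towards -y): the plate pushes it home
- pressure_plate: rubber-faced plate 30 mm wide, 11 mm high, that pushes the tile to the fence (+y of the clamp); origin at the middle of the foot of its face. With the lever at rest it stands 10 mm clear of a tile that touches the fence; the cam advances it by 13 mm at highest lift, so its springs give 3 mm and press with about 6 N
- cam_axis (a point): point on the vertical axis of the cam, at the height of the handle's middle (68 mm above the table); axes as the clamp's
- cam_lever (a joint): lever angle: 0 at rest, grows clockwise seen from above; highest lift at 1.70 rad (lever along the clamp's -x, over the red mark); past it the plate draws back, end stop 2.3. A spring returns it when let go: 1 N at the handle at rest, 2 to 3 N at highest lift. At angle q the handle is at x = 90 mm cos(1.70 - pi - q), y = 90 mm sin(1.70 - pi - q) from the axis, clamp axes
- lever_handle: upright black handle, 20 mm thick and 48 mm tall, at the lever's end, 90 mm from the cam's axis; it spins freely on its own pin, so a gripper need not turn with the lever. Origin at its middle, 68 mm above the table; the lever's bar under it ends 44 mm above the table
- marker: red and white marker pen lying on the table, 135 mm long; bystander
- needle_tool: needle tool with a wooden handle lying on the table, 177 mm long; bystander
- ring_cutter: tinned ring cutter, 69 mm across, 28 mm high; bystander
- small_cutter: tinned ring cutter, 49 mm across, 28 mm high; bystander
There are look-alikes about, which are no part of the job. What is shaped like the part that bears tile_mid but yellow is not meant.

How it is judged (in metres and radians):
On the way, in this order (a step that is already met when the one before it is completed fails the run):
1. the tile is lifted clear of the dish (height (world z) of tile_mid above 0.07 m and contact force between test_tile and dish below 0.01 N), for 0.1 s.
2. the tile lies flat in the clamp, its end between the cheeks, let go, with the lever still back (x of tile_mid in the frame of tile_seat between -0.005 and 0.005 m and y of tile_mid in the frame of tile_seat between -0.0075 and 0.002 m and z of tile_mid in the frame of tile_seat below 0.002 m and angle between tile_mid's own z axis and vertical below 0.06 rad and contact force between the fingers and test_tile below 0.05 N and value of joint cam_lever below 0.3 rad), for 0.2 s.
At the end, for the whole second after the job is handed in: Fingers hold the handle with the cam within 0.14 rad of highest lift (1.70 rad); the plate presses the tile with over 3.5 N; the tile lies flat on the bed, within 3 mm of the fence, 5 mm of the middle and 0.12 rad of square, untouched by the robot (value of joint cam_lever between 1.56 and 1.84 rad and contact force between the fingers and lever_handle above 1 N and contact force between pressure_plate and test_tile above 3.5 N and contact force between each of the arm, the fingers and test_tile below 0.05 N and x of tile_mid in the frame of tile_seat between -0.005 and 0.005 m and y of tile_mid in the frame of tile_seat between -0.003 and 0.003 m and z of tile_mid in the frame of tile_seat below 0.0025 m and angle between tile_mid's own z axis and vertical below 0.06 rad and angle between the y axis of tile_mid and the y axis of tile_seat, either way round below 0.12 rad); the arm keeps its last pose, push and grip.
It fails at once if a bystander on the table is moved by more than 2 cm (distance of any of marker, needle_tool, ring_cutter, small_cutter from where it was at the start of the episode above 0.02 m).
It fails at once if the dish is dragged away by more than 4 cm or tipped (distance of dish from where it was at the start of the episode above 0.04 m or angle between dish's own z axis and vertical above 0.3 rad).
It also fails if it takes over 58 s, if anything falls off the work surface, if the arm or the gripper's body presses on something with over 40 N, if the wrist force passes 120 N, or if a joint passes its speed limit or range.

## Working session

There is one attempt and no reset: what is moved stays moved. The work goes in short steps, Python scripts to look and compute and a tool call to move; the robot and the scene stay as the last step left them, time stands still between calls to the robot, and variables do not carry over. Pictures are saved under pics/ and viewed, and the job is handed in when it is done.

Besides the shell and the picture viewer there is one more tool, called after ">>>" by a JSON object that holds its "method" and its "body", one argument or row to a line. step_arm: Moves the arm, as the interface text tells. Its arguments: {"type":"object","properties":{"plan":{"type":"array","items":{"type":"object","properties":{"linear":{"type":"array","items":{"type":"number"}},"angular":{"type":"array","items":{"type":"number"}},"fingers":{"type":"number"}}}}},"required":["plan"]}

```bash
mkdir -p pics; ls; python3 - <<'E'
from bench import bot
import cv2,numpy as np
np.set_printoptions(precision=4,suppress=True)
s=bot.get_state(); print(s)
for n in ["scene","side","wrist"]:
    p,d=bot.snapshot(n); cv2.imwrite(f"pics/{n}0.png",p[:,:,::-1]); np.savez(f"pics/{n}0.npz",p=p,d=d)
    c=bot.get_calibration(n); print(n,c)
E
```

```text
pics
{'time': 0.0, 'qpos': array([-1.2916, 19.071 , -3.7069, 83.7063,  1.2378, 77.3436, -5.0727]), 'qvel': array([-0.0496, -0.1005, -0.1537, -0.0076, -0.0173, -0.0969, -0.0553]), 'joint_efforts': array([  0.0005, -62.545 ,   0.0497, -39.161 ,   0.0164,   0.0098,
        -0.    ]), 'ee_pos': array([ 0.6246, -0.    ,  0.2305]), 'tcp_rot': array([-177.1136,   89.9189, -177.1177]), 'force': array([-0.0996, -0.3684,  0.4187]), 'wrist_torque': array([-0.0392,  0.0412, -0.0069]), 'width': 0.08541349575654468}
scene {'K': array([[383.4512,   0.    , 280.6037],
       [  0.    , 383.4512, 211.8212],
       [  0.    ,   0.    ,   1.    ]]), 'cam_to_world': array([[ 0.6312, -0.3943,  0.6679, -0.068 ],
       [-0.7756, -0.3143,  0.5474, -0.5057],
       [-0.0059, -0.8635, -0.5042,  0.5645],
       [ 0.    ,  0.    ,  0.    ,  1.    ]])}
side {'K': array([[401.6717,   0.    , 280.1302],
       [  0.    , 401.6717, 206.7203],
       [  0.    ,   0.    ,   1.    ]]), 'cam_to_world': array([[-0.8863, -0.1636,  0.4333,  0.1057],
       [-0.4627,  0.3522, -0.8135,  0.8819],
       [-0.0195, -0.9215, -0.3879,  0.4814],
       [ 0.    ,  0.    ,  0.    ,  1.    ]])}
wrist {'K': array([[371.5423,   0.    , 272.7682],
       [  0.    , 371.5423, 211.3365],
       [  0.    ,   0.    ,   1.    ]]), 'tool_from_camera': array([[ 0.0001, -0.2841,  0.9588, -0.1424],
       [ 0.0006, -0.9588, -0.2841,  0.0726],
       [ 1.    ,  0.0006,  0.0001, -0.0012],
       [ 0.    ,  0.    ,  0.    ,  1.    ]])}
```

View pics/scene0.png

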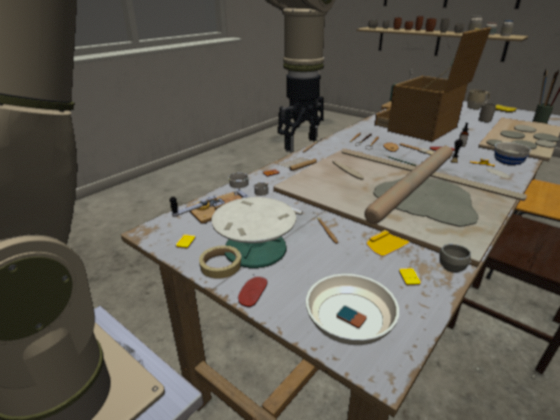

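View pics/side0.png

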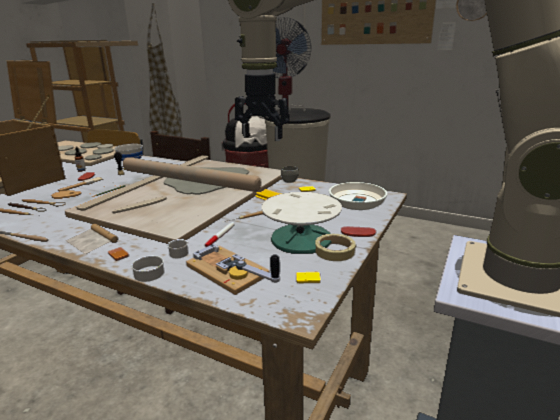

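View pics/wrist0.png

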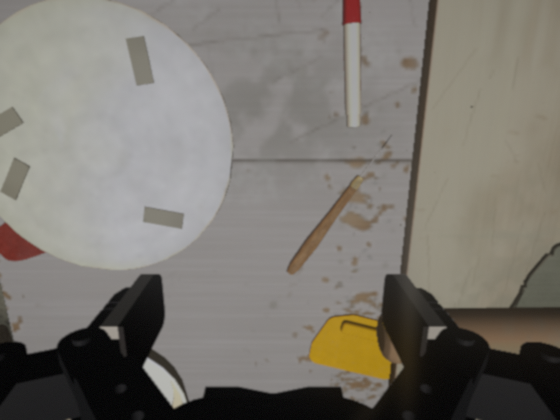

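The scene view shows the dish at about (351,307), with the tile in it at (352,316). The side view shows the clamp at about (229,268) and its handle at (275,266). A turntable stands between the two, at about (300,208) in the side view. Next I'll measure these.

```bash
cat > h.py <<'E'
import numpy as np,cv2
from bench import bot
from scipy.spatial.transform import Rotation as Ro
np.set_printoptions(precision=4,suppress=True)
def Rt(s): return Ro.from_euler('xyz',s['tcp_rot'],degrees=True).as_matrix()
def shot(n,tag):
    s=bot.get_state(); p,d=bot.snapshot(n); c=bot.get_calibration(n)
    if n=='wrist':
        T=np.eye(4);T[:3,:3]=Rt(s);T[:3,3]=s['ee_pos']; M=T@c['tool_from_camera']
    else: M=c['cam_to_world']
    np.savez(f'pics/{tag}.npz',p=p,d=d,K=c['K'],M=M); cv2.imwrite(f'pics/{tag}.png',p[:,:,::-1])
    return p,d,c['K'],M
def load(tag):
    z=np.load(f'pics/{tag}.npz'); return z['p'],z['d'],z['K'],z['M']
def ray(uv,K,M):
    uv=np.atleast_2d(uv).astype(float)
    r=np.c_[(uv[:,0]-K[0,2])/K[0,0],(uv[:,1]-K[1,2])/K[1,1],np.ones(len(uv))]
    return r@M[:3,:3].T, M[:3,3]
def onplane(uv,z,K,M):
    r,o=ray(uv,K,M); return o+r*((z-o[2])/r[:,2])[:,None]
def cloud(d,K,M):
    v,u=np.mgrid[:d.shape[0],:d.shape[1]]
    r,o=ray(np.c_[u.ravel(),v.ravel()],K,M)
    return (o+r*d.reshape(-1,1)).reshape(*d.shape,3)
def proj(P,K,M):
    P=np.atleast_2d(P); q=(P-M[:3,3])@M[:3,:3]; q=q@K.T; return q[:,:2]/q[:,2:]
def up(p,box,f,name):
    u0,v0,u1,v1=box; cv2.imwrite(name,cv2.resize(p[v0:v1,u0:u1],None,fx=f,fy=f,interpolation=cv2.INTER_CUBIC)[:,:,::-1])
E
python3 - <<'E'
from h import *
s=bot.get_state(); print(Rt(s))
for n in ['scene','side']:
    p,d,K,M=shot(n,n+'1'); C=cloud(d,K,M)
    for uv in ([(351,307),(352,316),(308,307),(397,307),(350,345),(255,215)] if n=='scene' else [(229,268),(275,258),(275,275),(238,270),(302,205),(300,238),(358,190),(360,199)]):
        print(n,uv,C[uv[1],uv[0]])
p,d,K,M=load('scene1'); up(p,(290,260,420,350),6,'pics/dish.png')
p,d,K,M=load('side1'); up(p,(170,230,300,310),6,'pics/clamp.png'); up(p,(310,170,410,220),7,'pics/dish2.png')
E
```

```text
[[-0.0011 -0.      1.    ]
 [-0.0001  1.      0.    ]
 [-1.     -0.0001 -0.0011]]
scene (351, 307) [ 0.463  -0.2526  0.0073]
scene (352, 316) [ 0.4353 -0.2701  0.0154]
scene (308, 307) [ 0.3803 -0.204   0.0404]
scene (397, 307) [ 0.4849 -0.3359  0.0415]
scene (350, 345) [ 0.3845 -0.2968 -0.0004]
scene (255, 215) [0.5001 0.0387 0.0981]
side (229, 268) [0.5555 0.2769 0.0274]
side (275, 258) [0.4358 0.2878 0.0878]
side (275, 275) [0.4345 0.292  0.052 ]
side (238, 270) [0.5294 0.2812 0.0318]
side (302, 205) [0.4918 0.0409 0.096 ]
side (300, 238) [0.4807 0.0766 0.0229]
side (358, 190) [ 0.4606 -0.3322  0.014 ]
side (360, 199) [ 0.4305 -0.2571  0.0144]
```

View pics/dish.png

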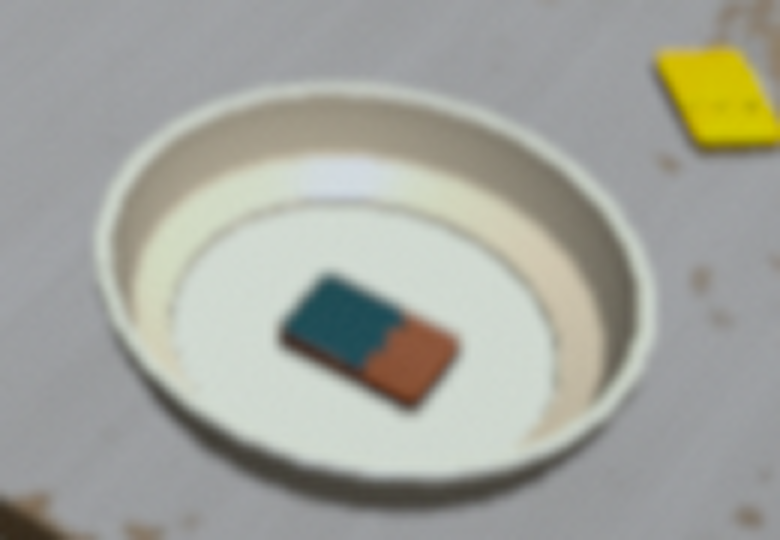

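View pics/clamp.png

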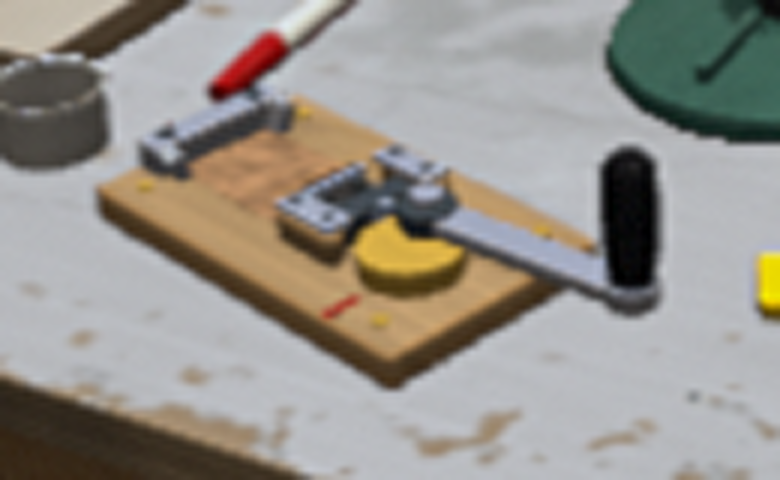

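```bash
python3 - <<'E'
from h import *
p,d,K,M=load('scene1')
c=np.array([(330,272),(460,345),(413,408),(283,330)])/6+[290,260]-0.4
P=onplane(c,0.019,K,M); print(P, P.mean(0)); e=P[1]-P[0]; print(np.linalg.norm(e),np.degrees(np.arctan2(e[1],e[0])),np.linalg.norm(P[2]-P[1]))
# dish center: rim ellipse points
c=np.array([(95,240),(375,80),(655,300),(390,475)])/6+[290,260]
print(onplane(c,0.04,K,M))
p,d,K,M=load('side1')
c=np.array([(98,195),(390,365),(600,255),(300,95)])/6+[170,230]
P=onplane(c,0.02,K,M); print(P,P.mean(0))
for i in range(4): print(np.linalg.norm(P[i]-P[i-1]),np.degrees(np.arctan2(*(P[i]-P[i-1])[1::-1])))
E
```

```text
[[ 0.4489 -0.2451  0.019 ]
 [ 0.4466 -0.2943  0.019 ]
 [ 0.4139 -0.2957  0.019 ]
 [ 0.4168 -0.2469  0.019 ]] [ 0.4315 -0.2705  0.019 ]
0.04930066744024028 -92.67169513695485 0.0326962961317231
[[ 0.3934 -0.1895  0.04  ]
 [ 0.5209 -0.2194  0.04  ]
 [ 0.4816 -0.342   0.04  ]
 [ 0.3685 -0.3121  0.04  ]]
[[0.6629 0.2895 0.02  ]
 [0.5032 0.3336 0.02  ]
 [0.4733 0.2441 0.02  ]
 [0.6403 0.1919 0.02  ]] [0.5699 0.2648 0.02  ]
0.10017284797468994 76.93731520503998
0.16566640677468025 164.5666327479782
0.09434318189085424 -108.53297104750185
0.17501018505927507 -17.359394753828735
```

The tile centre is near (0.431,-0.270), with its long side close to world y. The clamp's y axis points at about -16°. I'll move over the dish to refine both.

>>> {"method": "step_arm", "body": {
  "plan": [
    {"linear":[7,-45,-32],"angular":[3,0,0],"fingers":-0.2},
    {"linear":[14,-90,-64],"angular":[3,0,0],"fingers":-0.2},
    {"linear":[21,-135,-97],"angular":[3,0,0],"fingers":-0.2},
    {"linear":[28,-180,-129],"angular":[3,0,0],"fingers":-0.2},
    {"linear":[35,-225,-161],"angular":[3,0,0],"fingers":-0.2},
    {"linear":[40,-270,-193],"angular":[3,0,0],"fingers":-0.2},
    {"linear":[40,-270,-193],"angular":[3,0,0],"fingers":-0.2},
    {"linear":[40,-270,-193],"angular":[3,0,0],"fingers":-0.2}
  ]
}}

```text
time: 1.25
ee_pos: [0.4324, -0.2695, 0.1914]
tcp_rot: [42.2, 90.0, 39.2]
force: [0.2, 0.1, -0.4]
width: 0.0512
```

```bash
python3 - <<'E'
from h import *
s=bot.get_state(); print(s['time'],s['ee_pos'],s['tcp_rot'],s['width']); print(Rt(s)); print(s['qvel'])
p,d,K,M=shot('wrist','w2')
E
```

```text
1.25 [ 0.4324 -0.2695  0.1914] [42.2317 89.9693 39.2374] 0.0512235025155271
[[ 0.0004  0.0522  0.9986]
 [ 0.0003  0.9986 -0.0522]
 [-1.      0.0004  0.0004]]
[-0.9321  0.1695 -1.09   -0.2418  0.005   0.1362 -0.039 ]
```

View pics/w2.png

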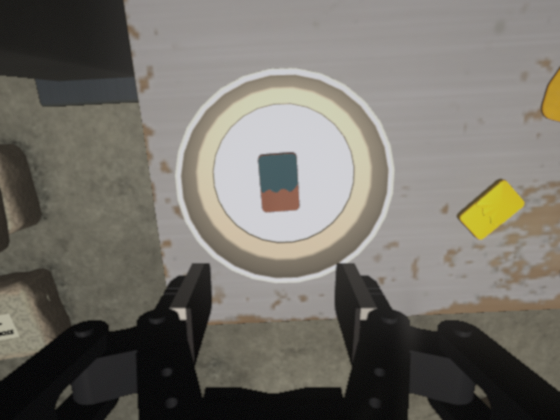

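The wrist view shows the tile at about (279,182), standing nearly upright in the picture, and the dish centred at about (285,173).

```bash
python3 - <<'E'
from h import *
p,d,K,M=load('w2')
g=p.astype(int)
m=np.zeros(p.shape[:2],np.uint8); m[120:235,225:340]=(p[120:235,225:340].min(2)<120)
n,l,st,_=cv2.connectedComponentsWithStats(m); print(st[1:])
i=l[182,279]; m=(l==i).astype(np.uint8)
c=max(cv2.findContours(m,0,2)[0],key=cv2.contourArea)[:,0]
P=onplane(c,0.019,K,M)
r=cv2.minAreaRect((P[:,:2]*1000).astype(np.float32)); print(r, cv2.boxPoints(r))
C=cloud(d,K,M); print('z tile',np.median(C[l==i][:,2]))
# dish rim
w=((p.min(2)>0)&(C[:,:,2]>0.036)&(C[:,:,2]<0.046)).astype(np.uint8); w[260:]=0
c=max(cv2.findContours(w,0,2)[0],key=cv2.contourArea)[:,0]; P=onplane(c,0.04,K,M)
print(cv2.minEnclosingCircle((P[:,:2]*1000).astype(np.float32)))
E
```

```text
[[ 258  153   41   59 2110]]
((436.4452209472656, -264.2800598144531), (32.08524703979492, 50.421756744384766), 1.285071611404419) [[ 419.8412 -239.4353]
 [ 420.972  -289.8444]
 [ 453.0492 -289.1248]
 [ 451.9184 -238.7158]]
z tile 0.014195571233819676
((440.7642822265625, -261.3926696777344), 88.20374298095703)
```

>>> {"method": "step_arm", "body": {
  "plan": [
    {"linear":[40,5,4],"angular":[-3,0,0],"fingers":-0.2},
    {"linear":[80,5,4],"angular":[-3,0,0],"fingers":-0.2},
    {"linear":[80,5,4],"angular":[-3,0,0],"fingers":-0.2},
    {"linear":[80,5,4],"angular":[-3,0,0],"fingers":-0.2}
  ]
}}

```text
time: 1.8
ee_pos: [0.4374, -0.265, 0.1128]
tcp_rot: [-20.4, 89.9, -20.4]
force: [-0.5, -0.9, 1.0]
width: 0.0514
```

```bash
cat > tile.py <<'E'
from h import *
def tile(p,d,K,M,seed,z,thr=120,R=90):
    m=np.zeros(p.shape[:2],np.uint8); u,v=seed
    v0,v1,u0,u1=max(v-R,0),v+R,max(u-R,0),u+R
    m[v0:v1,u0:u1]=(p[v0:v1,u0:u1].min(2)<thr)
    n,l,st,_=cv2.connectedComponentsWithStats(m); i=l[v,u]; print(st[i])
    c=max(cv2.findContours((l==i).astype(np.uint8),0,2)[0],key=cv2.contourArea)[:,0]
    P=onplane(c,z,K,M)
    r=cv2.minAreaRect((P[:,:2]*1000).astype(np.float32)); print(r)
    C=cloud(d,K,M); print('z tile',np.median(C[l==i][:,2]))
    return r
E
python3 - <<'E'
from tile import *
s=bot.get_state(); print(s['time'],s['ee_pos'],s['tcp_rot'],s['width']); print(Rt(s)); print(s['qvel'])
p,d,K,M=shot('wrist','w3')
for t in ['scene','side']:
    p,d,K,M=shot(t,t+'3')
E
```

```text
1.8 [ 0.4374 -0.265   0.1128] [-20.4239  89.9115 -20.364 ] 0.05136372996401516
[[ 0.0014 -0.001   1.    ]
 [-0.0005  1.      0.001 ]
 [-1.     -0.0005  0.0014]]
[ 0.2899 -0.7953  0.3186 -0.642   0.034  -0.2868  0.1325]
```

View pics/w3.png

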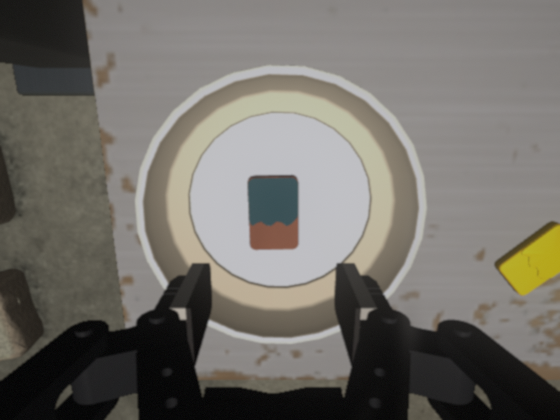

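View pics/scene3.png

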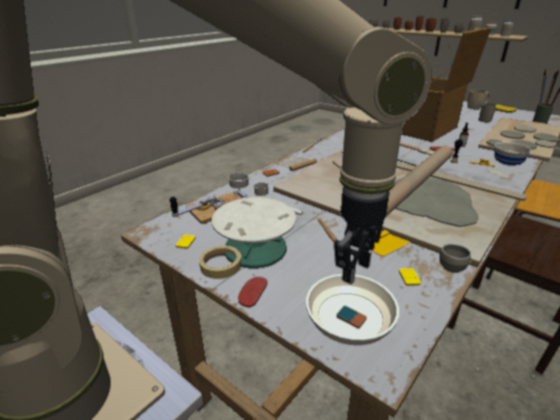

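The tile in the wrist view spans about (248–299, 175–250) and is square to the jaws. The scene view shows nothing has moved.

```bash
python3 - <<'E'
from tile import *
p,d,K,M=load('w3'); tile(p,d,K,M,(273,205),0.019,120,R=78)
C=cloud(d,K,M); 
for uv in [(230,160),(330,220),(460,60),(470,330),(150,60)]: print(uv,C[uv[1],uv[0]])
w=((C[:,:,2]>0.03)&(C[:,:,2]<0.06)).astype(np.uint8); w[260:]=0; w[:,:120]=0;w[:,440:]=0
c=max(cv2.findContours(w,0,2)[0],key=cv2.contourArea)[:,0]; P=onplane(c,0.04,K,M)
print(cv2.minEnclosingCircle((P[:,:2]*1000).astype(np.float32)))
for t,sd in [('scene3',(352,318)),('side3',(360,199))]:
    p,d,K,M=load(t); tile(p,d,K,M,sd,0.017,120,R=25)
E
```

```text
[ 248  175   50   75 3573]
((436.372802734375, -263.5255432128906), (32.19322204589844, 51.11500930786133), 1.1589889526367188)
z tile 0.014144547400585877
(230, 160) [ 0.4076 -0.2304  0.0059]
(330, 220) [ 0.4768 -0.2726  0.0059]
(460, 60) [ 0.5566 -0.1668 -0.0014]
(470, 330) [ 0.4889 -0.2509  0.1691]
(150, 60) [ 0.3576 -0.1672 -0.0008]
((440.85919189453125, -261.12139892578125), 88.12458801269531)
[337 306  29  22 371]
((431.97772216796875, -269.7599792480469), (36.63908386230469, 51.345848083496094), 0.5237101316452026)
z tile 0.014406170085048853
[353 196  13   5  49]
((431.6453857421875, -253.0205078125), (33.92000198364258, 37.519405364990234), 2.0750954151153564)
z tile 0.01273418984558966
```

```bash
python3 - <<'E'
from h import *
p,d,K,M=load('w3'); C=cloud(d,K,M)
for u in (195,203,208,338,343,350):
    print(u,[(v,round(float(C[v,u,2]),4)) for v in range(258,290,4)])
E
```

```text
195 [(258, 0.0134), (262, 0.0146), (266, 0.1229), (270, 0.1258), (274, 0.1288), (278, 0.1331), (282, 0.1353), (286, 0.2552)]
203 [(258, 0.0101), (262, 0.0125), (266, 0.1233), (270, 0.1274), (274, 0.129), (278, 0.1309), (282, 0.1305), (286, 0.1315)]
208 [(258, 0.0094), (262, 0.0099), (266, 0.1195), (270, 0.1209), (274, 0.1215), (278, 0.1208), (282, 0.1214), (286, 0.1216)]
338 [(258, 0.0064), (262, 0.0058), (266, 0.1215), (270, 0.1214), (274, 0.1241), (278, 0.1233), (282, 0.1238), (286, 0.1243)]
343 [(258, 0.0055), (262, 0.0069), (266, 0.1228), (270, 0.1262), (274, 0.1306), (278, 0.1333), (282, 0.1331), (286, 0.1334)]
350 [(258, 0.0094), (262, 0.0107), (266, 0.1231), (270, 0.1263), (274, 0.1291), (278, 0.1334), (282, 0.1354), (286, 0.1384)]
```

>>> {"method": "step_arm", "body": {
  "plan": [
    {"linear":[50,0,-1],"angular":[-1,0,0],"fingers":-0.2},
    {"linear":[90,0,-1],"angular":[-1,0,0],"fingers":-0.2},
    {"linear":[103,0,-1],"angular":[-1,0,0],"fingers":-0.2},
    {"linear":[103,0,-1],"angular":[-1,0,0],"fingers":-0.2},
    {"linear":[103,0,-1],"angular":[-1,0,0],"fingers":-0.2}
  ]
}}

```text
time: 2.58
ee_pos: [0.4365, -0.2658, 0.0101]
tcp_rot: [-24.2, 89.8, -23.2]
force: [-0.4, 0.8, -0.1]
width: 0.0511
```

```bash
python3 - <<'E'
from h import *
s=bot.get_state(); print(s['time'],s['ee_pos'],s['tcp_rot'],s['width'],s['force'])
p,d,K,M=shot('wrist','w4')
E
```

```text
2.575 [ 0.4365 -0.2658  0.0101] [-24.238   89.8365 -23.2412] 0.05111576054609018 [-0.4452  0.773  -0.1476]
```

View pics/w4.png

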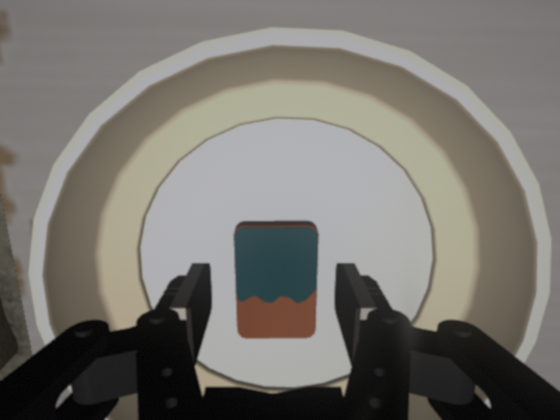

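The tile, about (236–318, 222–338), sits between the fingertips and slightly right of centre. I'll lower 4 mm and close.

>>> {"method": "step_arm", "body": {
  "plan": [
    {"linear":[4,0,1.5],"angular":[0,0,0],"fingers":-0.2},
    {"linear":[4,0,1.5],"angular":[0,0,0],"fingers":-0.2},
    {"linear":[4,0,1.5],"angular":[0,0,0],"fingers":0.3},
    {"linear":[4,0,1.5],"angular":[0,0,0],"fingers":1},
    {"linear":[4,0,1.5],"angular":[0,0,0],"fingers":1},
    {"linear":[4,0,1.5],"angular":[0,0,0],"fingers":1}
  ]
}}

```text
time: 3.38
ee_pos: [0.4377, -0.2656, 0.0056]
tcp_rot: [-21.8, 89.9, -20.8]
force: [-1.4, 1.3, 11.2]
width: 0.032
```

```bash
python3 - <<'E'
from h import *
s=bot.get_state(); print(s['time'],s['ee_pos'],s['tcp_rot'],s['width'],s['force'])
p,d,K,M=shot('wrist','w5')
E
```

```text
3.375 [ 0.4377 -0.2656  0.0056] [-21.7672  89.8831 -20.7725] 0.032044613022355374 [-1.4208  1.3063 11.2052]
```

View pics/w5.png

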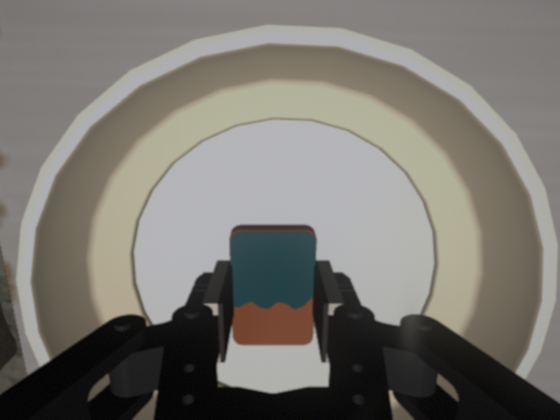

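The tile is gripped between the pads; the 11 N shows light floor contact. I'll lift it.

>>> {"method": "step_arm", "body": {
  "plan": [
    {"linear":[-10,0,0],"angular":[0,0,0],"fingers":1},
    {"linear":[-40,0,0],"angular":[0,0,0],"fingers":1},
    {"linear":[-80,0,0],"angular":[0,0,0],"fingers":1},
    {"linear":[-130,0,0],"angular":[0,0,0],"fingers":1},
    {"linear":[-190,0,0],"angular":[0,0,0],"fingers":1},
    {"linear":[-220,0,0],"angular":[0,0,0],"fingers":1},
    {"linear":[-220,0,0],"angular":[0,0,0],"fingers":1},
    {"linear":[-220,0,0],"angular":[0,0,0],"fingers":1}
  ]
}}

```text
time: 4.42
ee_pos: [0.4363, -0.2649, 0.2235]
tcp_rot: [151.9, 89.9, 152.9]
force: [-0.2, 0.1, -0.8]
width: 0.0318
```

```bash
python3 - <<'E'
from h import *
s=bot.get_state(); print(s['time'],s['ee_pos'],Rt(s),s['width'],s['force'])
p,d,K,M=shot('wrist','w6')
E
```

```text
4.425 [ 0.4363 -0.2649  0.2235] [[-0.001  -0.0174  0.9998]
 [ 0.0005  0.9998  0.0174]
 [-1.      0.0005 -0.001 ]] 0.031837092373314474 [-0.2361  0.0902 -0.7784]
```

View pics/w6.png

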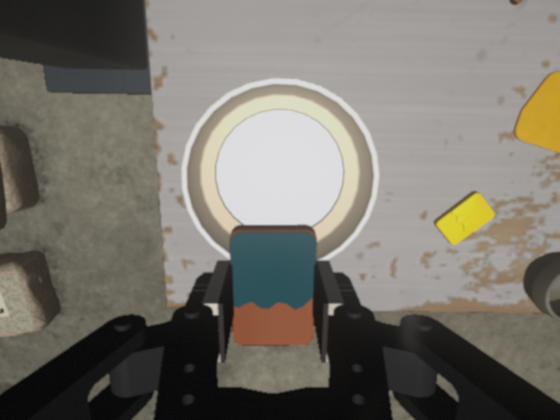

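Tile held, step 1 height reached. Next I'll carry it over towards the clamp, turning the jaws.

>>> {"method": "step_arm", "body": {
  "plan": [
    {"linear":[-5,60,11],"angular":[-9,0,0],"fingers":1},
    {"linear":[-10,120,21],"angular":[-18,0,0],"fingers":1},
    {"linear":[-10,180,32],"angular":[-27,0,0],"fingers":1},
    {"linear":[-10,240,42],"angular":[-36,0,0],"fingers":1},
    {"linear":[-10,300,53],"angular":[-45,0,0],"fingers":1},
    {"linear":[-10,360,63],"angular":[-54,0,0],"fingers":1},
    {"linear":[-10,420,74],"angular":[-63,0,0],"fingers":1},
    {"linear":[-10,480,85],"angular":[-72,0,0],"fingers":1}
  ]
}}

```text
time: 5.48
ee_pos: [0.513, 0.2178, 0.233]
tcp_rot: [127.2, 89.9, -159.5]
force: [1.7, -0.4, -0.1]
width: 0.0319
```

>>> {"method": "step_arm", "body": {
  "plan": [
    {"linear":[0,20,55],"angular":[-1,0,0],"fingers":1},
    {"linear":[0,20,55],"angular":[-1,0,0],"fingers":1},
    {"linear":[0,20,55],"angular":[-1,0,0],"fingers":1}
  ]
}}

```text
time: 5.85
ee_pos: [0.51, 0.2741, 0.2329]
tcp_rot: [140.2, 89.9, -145.8]
force: [0.7, -0.4, -0.6]
width: 0.032
```

```bash
python3 - <<'E'
from h import *
s=bot.get_state(); print(s['time'],s['ee_pos'],Rt(s),s['width'],s['force'],s['qpos'])
p,d,K,M=shot('wrist','w7')
E
```

```text
5.85 [0.51   0.2741 0.2329] [[-0.002  -0.9613  0.2756]
 [-0.0014  0.2756  0.9613]
 [-1.      0.0016 -0.0019]] 0.03200647290148974 [ 0.6988 -0.4138 -0.5694] [-14.4642  14.7354 -21.8327  89.7717   5.5741  76.7099  37.0595]
```

View pics/w7.png

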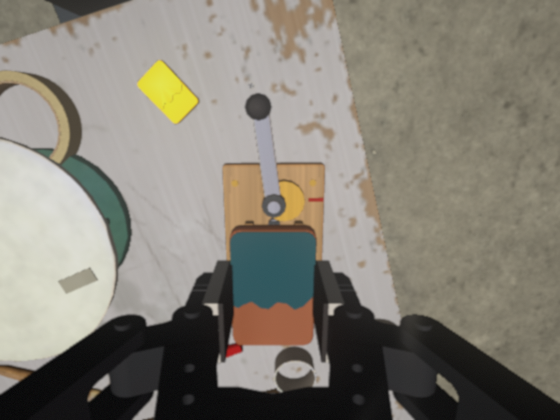

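The handle is at (258,105), the pivot at (274,206) and the red mark at (316,200). The fence is hidden behind the tile, so I'll back off along clamp +y to see the whole board.

>>> {"method": "step_arm", "body": {
  "plan": [
    {"linear":[0,-60,0],"angular":[0,0,0],"fingers":1},
    {"linear":[0,-120,0],"angular":[0,0,0],"fingers":1},
    {"linear":[0,-170,0],"angular":[0,0,0],"fingers":1},
    {"linear":[0,-190,0],"angular":[0,0,0],"fingers":1},
    {"linear":[0,-190,0],"angular":[0,0,0],"fingers":1},
    {"linear":[0,-190,0],"angular":[0,0,0],"fingers":1},
    {"linear":[0,-190,0],"angular":[0,0,0],"fingers":1}
  ]
}}

```text
time: 6.78
ee_pos: [0.6922, 0.2228, 0.235]
tcp_rot: [-46.8, 90.0, 27.2]
force: [-0.5, 0.5, 0.2]
width: 0.0321
```

```bash
python3 - <<'E'
from h import *
s=bot.get_state(); print(s['time'],s['ee_pos'],Rt(s),s['width'],s['qvel'])
p,d,K,M=shot('wrist','w8')
up(p,(190,20,350,230),3,'pics/w8c.png')
E
```

```text
6.775 [0.6922 0.2228 0.235 ] [[ 0.0005 -0.9615  0.2749]
 [ 0.0002  0.2749  0.9615]
 [-1.     -0.0004  0.0004]] 0.032105415140483005 [-0.1985  0.0977 -0.0093 -0.3518  0.1625  0.0063  0.0561]
```

View pics/w8.png

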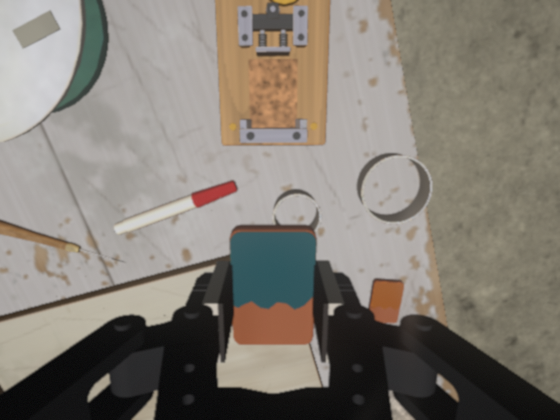

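View pics/w8c.png

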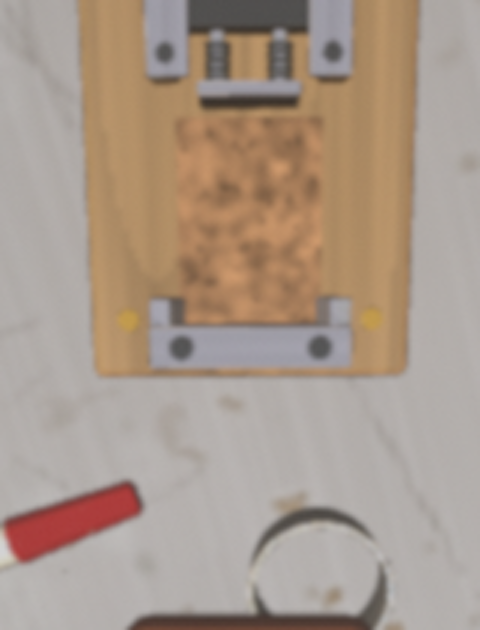

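The whole fence end is visible. The board's end edge runs from (222,145) to (326,145), and the fence with its two cheeks spans v of about 119–142. I'll measure from that.

```bash
python3 - <<'E'
from h import *
p,d,K,M=load('w8')
# board edges by subpixel horizontal profile: wood has strong R-B
f=p.astype(float); s=f[:,:,0]-f[:,:,2]
s=cv2.GaussianBlur(s,(3,3),0)
def cross(a,th):
    i=np.where((a[:-1]-th)*(a[1:]-th)<0)[0]; return i+(th-a[i])/(a[i+1]-a[i])
L=[];R=[]
for v in range(5,140):
    l=cross(s[v,205:232],35); r=cross(s[v,315:340],35)
    if len(l)==1: L.append((205+l[0],v))
    if len(r)==1: R.append((315+r[0],v))
B=[]
for u in range(228,320):
    b=cross(s[135:160,u],35)
    if len(b): B.append((u,135+b[-1]))
def line(pts,z):
    P=onplane(np.array(pts),z,K,M)[:,:2]*1000
    vx,vy,x,y=cv2.fitLine(P.astype(np.float32),cv2.DIST_HUBER,0,.01,.01).ravel()
    return np.array([x,y]),np.array([vx,vy]),len(P)
for z in (.02,):
    l,r,b=line(L,z),line(R,z),line(B,z)
    for q in (l,r,b): print(q[0],np.degrees(np.arctan2(q[1][1],q[1][0])),q[2])
    def inter(a,b):
        t=np.linalg.solve(np.c_[a[1],-b[1]],b[0]-a[0]); return a[0]+t[0]*a[1]
    A=inter(l,b);C=inter(r,b); print(A,C,np.linalg.norm(A-C),(A+C)/2)
off=np.array([190,20])
def cp(x,y): return (np.array([x,y])+.5)/3-.5+off
for nm,pt,z in [('fence face top L',(183,326),.033),('face top R',(318,326),.033),('fence outer L',(150,367),.033),('fence outer R',(352,367),.033),('cheekL topin',(170,298),.033),('cheekR top in',(331,298),.033),('cheekL foot',(184,322),.02),('R foot',(317,322),.02),('plate face L',(200,104),.02),('plate R',(299,104),.02)]:
    print(nm,onplane(cp(*pt),z,K,M)[0]*1000)
C=cloud(d,K,M); print('bed z',np.median(C[70:115,258:290,2]),'fence z',np.median(C[130:138,255:290,2]),'table',np.median(C[150:175,260:320,2]))
# tile in hand
m=np.zeros(p.shape[:2],np.uint8); 
for u in (250,273,296): print(u,[tuple(p[v,u]) for v in range(222,240,2)],[tuple(p[v,u]) for v in range(338,352,2)])
print(C[240:335:15,273])
E
```

```text
[574.3699 204.7487] -15.652086 135
[614.9515 296.3736] -15.581163 134
[661.1614 236.37  ] 74.13708 91
[646.4381 184.5563] [673.5673 280.0285] 99.25193 [660.0027 232.2924]
fence face top L [638.7629 217.3196  33.    ]
face top R [649.9551 256.5548  33.    ]
fence outer L [647.7191 204.0725  33.    ]
fence outer R [664.6412 263.3875  33.    ]
cheekL topin [629.8258 215.9564  33.    ]
cheekR top in [643.0798 262.4232  33.    ]
cheekL foot [638.335  217.0143  20.    ]
R foot [649.7661 257.0876  20.    ]
plate face L [579.0514 239.9632  20.    ]
plate R [587.1166 268.2536  20.    ]
bed z 0.020270679475865222 fence z 0.03276381727010777 table -0.00036998223596942936
250 [(np.uint8(173), np.uint8(168), np.uint8(164)), (np.uint8(134), np.uint8(126), np.uint8(121)), (np.uint8(77), np.uint8(59), np.uint8(53)), (np.uint8(88), np.uint8(62), np.uint8(53)), (np.uint8(119), np.uint8(78), np.uint8(63)), (np.uint8(80), np.uint8(88), np.uint8(86)), (np.uint8(59), np.uint8(92), np.uint8(98)), (np.uint8(58), np.uint8(92), np.uint8(97)), (np.uint8(59), np.uint8(92), np.uint8(97))] [(np.uint8(152), np.uin
[... 1233 characters left out ...]
), np.uint8(80), np.uint8(64)), (np.uint8(80), np.uint8(91), np.uint8(88)), (np.uint8(59), np.uint8(93), np.uint8(98)), (np.uint8(59), np.uint8(92), np.uint8(98)), (np.uint8(59), np.uint8(93), np.uint8(98))] [(np.uint8(156), np.uint8(96), np.uint8(69)), (np.uint8(158), np.uint8(97), np.uint8(70)), (np.uint8(157), np.uint8(96), np.uint8(69)), (np.uint8(166), np.uint8(129), np.uint8(109)), (np.uint8(182), np.uint8(173), np.uint8(157)), (np.uint8(182), np.uint8(173), np.uint8(157)), (np.uint8(180), np.uint8(171), np.uint8(153))]
[[0.6706 0.229  0.2437]
 [0.6768 0.2272 0.2432]
 [0.6824 0.2256 0.2443]
 [0.6889 0.2238 0.2439]
 [0.6957 0.2218 0.2432]
 [0.7029 0.2198 0.2423]
 [0.7099 0.2178 0.2421]]
```

```bash
python3 - <<'E'
from h import *
p,d,K,M=load('w8'); s=bot.get_state(); R=Rt(s)
print(s['ee_pos'])
for zz in (.2425,.2435):
    P=onplane([(273,231.8),(273,344.2)],zz,K,M); c=P.mean(0)
    print(zz,P,np.linalg.norm(P[0]-P[1]),'tile centre in tool',(c-s['ee_pos'])@R)
# left/right edges of tile
g=p.astype(int)
for v in (240,320): print(v,g[v,226:236].tolist(), g[v,308:322].tolist())
seat=np.array([.6194,.2439])
E
```

```text
[0.6923 0.2228 0.235 ]
0.2425 [[0.6678 0.2298 0.2425]
 [0.7163 0.2159 0.2425]] 0.050499082214156894 tile centre in tool [-0.0075  0.0002  0.    ]
0.2435 [[0.6674 0.2299 0.2435]
 [0.7156 0.2161 0.2435]] 0.05012459973277065 tile centre in tool [-0.0085  0.0008  0.    ]
240 [[177, 173, 170], [176, 171, 169], [168, 161, 158], [141, 132, 127], [102, 104, 100], [71, 93, 95], [60, 92, 97], [60, 92, 98], [61, 92, 98], [59, 92, 97]] [[60, 94, 98], [60, 93, 98], [62, 93, 99], [61, 94, 99], [60, 93, 98], [61, 94, 100], [62, 92, 97], [83, 96, 95], [124, 121, 117], [161, 156, 152], [178, 173, 170], [181, 177, 174], [181, 177, 175], [180, 176, 174]]
320 [[26, 23, 21], [27, 23, 22], [25, 22, 20], [25, 22, 20], [26, 23, 22], [42, 29, 24], [85, 52, 36], [126, 76, 51], [147, 88, 61], [152, 92, 63]] [[157, 98, 70], [157, 97, 70], [156, 97, 69], [153, 94, 66], [137, 83, 58], [101, 62, 44], [59, 39, 30], [36, 29, 27], [33, 30, 26], [32, 27, 24], [33, 29, 26], [34, 28, 26], [34, 29, 26], [35, 30, 27]]
```

>>> {"method": "step_arm", "body": {
  "plan": [
    {"linear":[20,40,0],"angular":[-0.3,0,0],"fingers":1},
    {"linear":[60,78,0],"angular":[-0.3,0,0],"fingers":1},
    {"linear":[110,78,0],"angular":[-0.3,0,0],"fingers":1},
    {"linear":[150,78,0],"angular":[-0.3,0,0],"fingers":1},
    {"linear":[175,78,0],"angular":[-0.3,0,0],"fingers":1},
    {"linear":[175,78,0],"angular":[-0.3,0,0],"fingers":1},
    {"linear":[175,78,0],"angular":[-0.3,0,0],"fingers":1}
  ]
}}

```text
time: 7.7
ee_pos: [0.6186, 0.2443, 0.0611]
tcp_rot: [-51.3, 89.9, 23.0]
force: [1.2, -0.1, 0.2]
width: 0.032
```

```bash
python3 - <<'E'
from h import *
s=bot.get_state(); print(s['time'],s['ee_pos'],Rt(s),s['width'],s['force'])
p,d,K,M=shot('wrist','w9'); up(p,(200,200,350,400),3,'pics/w9c.png')
p,d,K,M=shot('side','side9'); up(p,(170,190,300,310),5,'pics/s9c.png')
E
```

```text
7.7 [0.6186 0.2443 0.0611] [[ 0.002  -0.9627  0.2704]
 [ 0.0008  0.2704  0.9628]
 [-1.     -0.0017  0.0013]] 0.031984651761423406 [ 1.2396 -0.054   0.2354]
```

View pics/w9.png

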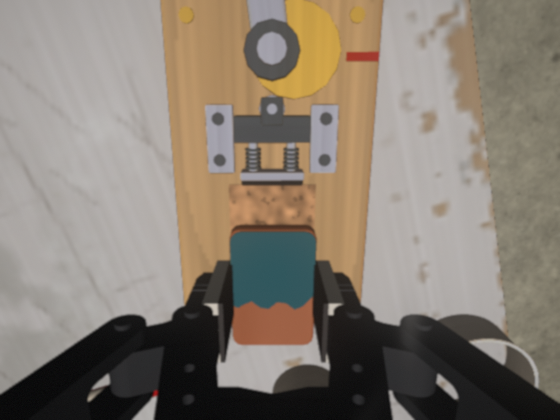

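View pics/s9c.png

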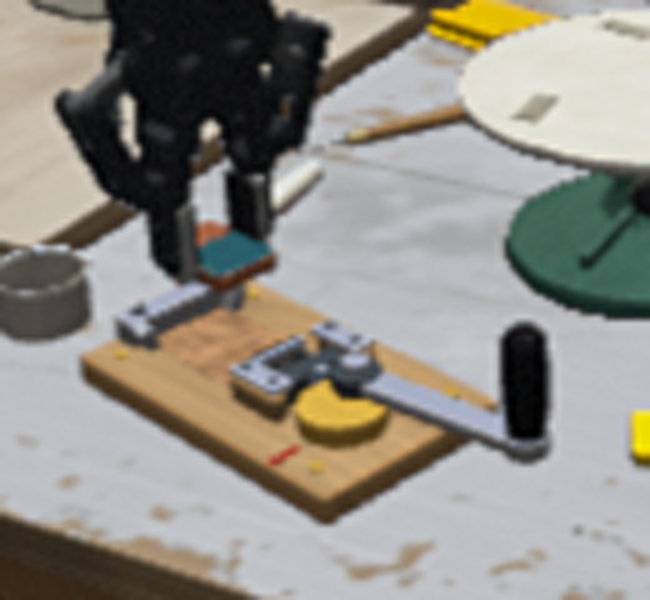

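The tile is centred over the cork (columns 230–316), square to the clamp and ready to go down between the cheeks. I'll lower in stages.

>>> {"method": "step_arm", "body": {
  "plan": [
    {"linear":[15,1,0],"angular":[0,0,0],"fingers":1},
    {"linear":[28,1,0],"angular":[0,0,0],"fingers":1},
    {"linear":[36,1,0],"angular":[0,0,0],"fingers":1},
    {"linear":[38,1,0],"angular":[0,0,0],"fingers":1},
    {"linear":[38,1,0],"angular":[0,0,0],"fingers":1}
  ]
}}

```text
time: 8.43
ee_pos: [0.6171, 0.2441, 0.0213]
tcp_rot: [-33.4, 90.0, 40.9]
force: [0.4, -0.5, -0.1]
width: 0.0322
```

```bash
python3 - <<'E'
from h import *
s=bot.get_state(); print(s['time'],s['ee_pos'],Rt(s),s['width'],s['force'])
p,d,K,M=shot('wrist','w10')
p,d,K,M=shot('side','side10'); up(p,(170,190,300,310),5,'pics/s10c.png')
E
```

```text
8.425 [0.6171 0.2441 0.0213] [[ 0.0001 -0.9627  0.2706]
 [ 0.0001  0.2706  0.9627]
 [-1.     -0.0001  0.0001]] 0.03215092534072732 [ 0.4008 -0.4987 -0.0698]
```

View pics/w10.png

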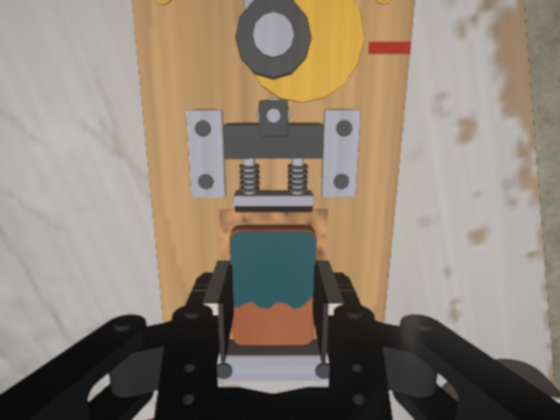

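View pics/s10c.png

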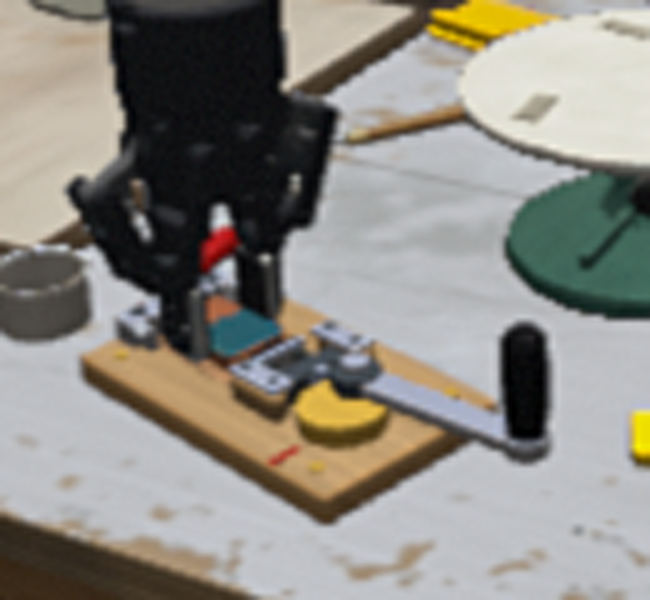

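```bash
python3 - <<'E'
from h import *
p,d,K,M=load('w10'); up(p,(215,190,335,390),3,'pics/w10c.png')
print([p[v,273].tolist() for v in range(340,362)])
y=np.array([.9627,-.2706])
for v,z in [(344.2,.0295),(356,.033),(231.8,.0295),(226,.0215),(210,.02)]: print(v,(onplane((273,v),z,K,M)[0,:2]-[.6444,.2369])@y)
E
```

```text
[[165, 102, 74], [165, 102, 73], [165, 101, 73], [162, 100, 71], [143, 89, 65], [105, 73, 60], [72, 59, 56], [63, 57, 55], [63, 58, 56], [64, 58, 56], [64, 59, 56], [65, 59, 57], [65, 60, 58], [66, 62, 59], [82, 76, 73], [112, 104, 101], [140, 132, 130], [156, 150, 151], [161, 158, 165], [162, 161, 172], [162, 162, 174], [161, 161, 173]]
344.2 -0.003573125456363794
356 -0.00042012191262936436
231.8 -0.053832217615257846
226 -0.05345638307650464
210 -0.05975440119822616
```

View pics/w10c.png

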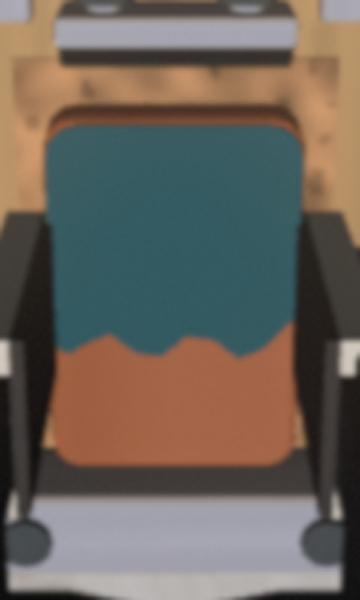

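The gap to the fence is about 3 mm and there's no contact yet. I'll settle it onto the bed.

>>> {"method": "step_arm", "body": {
  "plan": [
    {"linear":[1,0,0],"angular":[0,0,0],"fingers":1},
    {"linear":[1.5,0,0],"angular":[0,0,0],"fingers":1},
    {"linear":[1.5,0,0],"angular":[0,0,0],"fingers":1}
  ]
}}

```text
time: 8.9
ee_pos: [0.617, 0.2441, 0.0199]
tcp_rot: [-70.6, 90.0, 3.7]
force: [-0.4, -0.1, -0.8]
width: 0.032
```

>>> {"method": "step_arm", "body": {
  "plan": [
    {"linear":[0.8,0,0],"angular":[0,0,0],"fingers":1},
    {"linear":[1.5,0,0],"angular":[0,0,0],"fingers":1},
    {"linear":[1.5,0,0],"angular":[0,0,0],"fingers":1}
  ]
}}

```text
time: 9.28
ee_pos: [0.6171, 0.2441, 0.0197]
tcp_rot: [-93.2, 90.0, -18.9]
force: [-5.6, -2.6, 11.6]
width: 0.0317
```

Contact with the bed. I'll release and rise.

>>> {"method": "step_arm", "body": {
  "plan": [
    {"linear":[-1,0,0],"angular":[0,0,0],"fingers":0.1},
    {"linear":[-1,0,0],"angular":[0,0,0],"fingers":-0.1},
    {"linear":[-1,0,0],"angular":[0,0,0],"fingers":-0.2},
    {"linear":[-1,0,0],"angular":[0,0,0],"fingers":-0.2},
    {"linear":[-20,0,0],"angular":[0,0,0],"fingers":-0.2},
    {"linear":[-50,0,0],"angular":[0,0,0],"fingers":-0.2},
    {"linear":[-100,0,0],"angular":[0,0,0],"fingers":-0.2},
    {"linear":[-140,0,0],"angular":[0,0,0],"fingers":-0.2}
  ]
}}

```text
time: 10.28
ee_pos: [0.6174, 0.2444, 0.1621]
tcp_rot: [-49.5, 89.8, 24.8]
force: [0.5, 0.1, 0.0]
width: 0.0509
```

```bash
python3 - <<'E'
from h import *
s=bot.get_state(); print(s['time'],s['ee_pos'],Rt(s),s['width'],s['force'])
p,d,K,M=shot('wrist','w11'); 
p,d,K,M=shot('side','side11'); up(p,(170,190,300,310),5,'pics/s11c.png')
E
```

```text
10.275 [0.6174 0.2444 0.1621] [[ 0.0024 -0.9627  0.2705]
 [ 0.0011  0.2705  0.9627]
 [-1.     -0.002   0.0017]] 0.05090149460594813 [0.5185 0.1479 0.046 ]
```

View pics/w11.png

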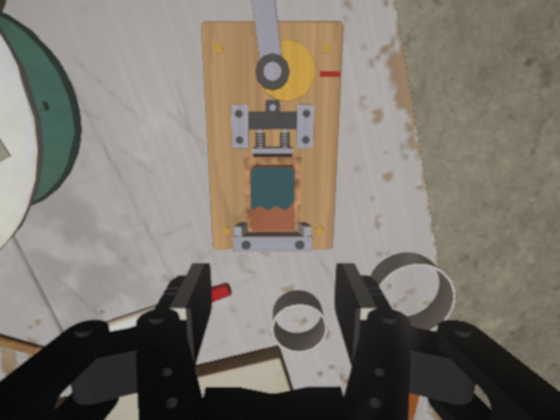

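View pics/s11c.png

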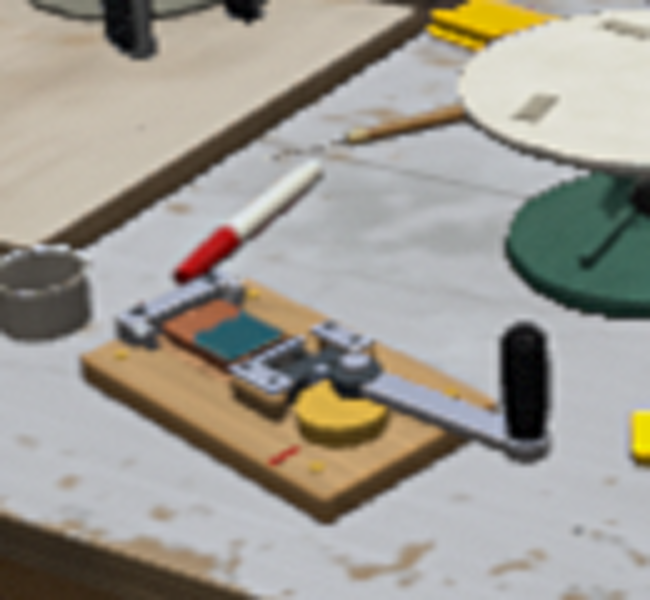

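The tile lies on the bed between the cheeks, with the plate still back. Next I'll find the cam axis and the handle, and check the tile.

```bash
python3 - <<'E'
from h import *
yc=np.array([.9627,-.2706]); xc=np.array([-.2706,-.9627]); F=np.array([.6444,.2369]); O=F-.070*yc
def cl(P): P=np.asarray(P)[...,:2]-O; return np.stack([P@xc,P@yc],-1)*1000
p,d,K,M=load('w11'); C=cloud(d,K,M)
# tile
m=np.zeros(p.shape[:2],np.uint8); f=p.astype(int)
teal=(f[:,:,2]-f[:,:,0]>15)&(f[:,:,2]<130); terr=(f[:,:,0]-f[:,:,2]>65)&(f[:,:,0]<185)&(f[:,:,1]<115)
m[155:245,240:305]=(teal|terr)[155:245,240:305]
m=cv2.morphologyEx(m,cv2.MORPH_OPEN,np.ones((3,3),np.uint8))
ct=max(cv2.findContours(m,0,2)[0],key=cv2.contourArea)[:,0]; print('tile px',cv2.boundingRect(ct))
print('tile',cv2.minAreaRect(cl(onplane(ct,.028,K,M)).astype(np.float32)))
print('tile z',np.median(C[180:225,260:285,2]),'bed')
# pivot
mm=((f.max(2)<100)).astype(np.uint8); mm[:50]=0;mm[92:]=0;mm[:,:250]=0;mm[:,295:]=0
ct=max(cv2.findContours(mm,0,2)[0],key=cv2.contourArea)[:,0]; c,r=cv2.minEnclosingCircle(ct); z=np.median(C[60:82,258:288,2][mm[60:82,258:288]>0]); z2=C[71,272,2]; print('pivot',c,r,z,z2,cl(onplane(c,z,K,M)),onplane(c,z,K,M))
p,d,K,M=load('w7'); C=cloud(d,K,M); f=p.astype(int)
mm=((f.max(2)<85)).astype(np.uint8); mm[:80]=0;mm[130:]=0;mm[:,:235]=0;mm[:,290:]=0
ct=max(cv2.findContours(mm,0,2)[0],key=cv2.contourArea)[:,0]; c,r=cv2.minEnclosingCircle(ct); print('handle px',c,r,cv2.boundingRect(ct))
C2=C[mm>0]; print('z',np.percentile(C2[:,2],[5,50,95]))
for z in (.092,.068): print(z,cl(onplane(c,z,K,M)),onplane(c,z,K,M))
p,d,K,M=load('side11'); f=p.astype(int); C=cloud(d,K,M)
mm=((f.max(2)<60)).astype(np.uint8); mm[:245]=0;mm[285:]=0;mm[:,:262]=0;mm[:,290:]=0
ct=max(cv2.findContours(mm,0,2)[0],key=cv2.contourArea)[:,0]; x,y,w,h=cv2.boundingRect(ct); print('side handle',x,y,w,h)
q=C[mm>0]; print('cloud med',np.median(q,0), np.percentile(q[:,2],[2,98]))
r,o=ray((x+w/2-.5,y+h/2),K,M); 
P=onplane((x+w/2-.5,y+h/2-.5),.068,K,M); print(P,cl(P))
E
```

```text
tile px (251, 168, 43, 41)
tile ((0.38515281677246094, 32.37513732910156), (31.901567459106445, 31.23491859436035), 0.01961151324212551)
tile z 0.02824104219752427 bed
pivot (272.0, 71.18181610107422) 17.297929763793945 0.043935419655897145 0.04888018428626972 [[  0.4167 -50.2399]] [[0.5285 0.269  0.0439]]
handle px (257.7947998046875, 106.43641662597656) 12.565359115600586 (246, 94, 24, 26)
z [0.0864 0.09   0.0916]
0.092 [[  11.4545 -139.6029]] [[0.4395 0.2826 0.092 ]]
0.068 [[  12.4191 -139.3277]] [[0.4395 0.2816 0.068 ]]
side handle 271 255 8 23
cloud med [0.4378 0.2892 0.0642] [0.0035 0.0904]
[[0.4385 0.2858 0.068 ]] [[   8.6059 -141.4445]]
```

The handle relative to the axis is (11.5, -89.2) mm in the clamp frame, which matches q=0. The axis is at (0.5285,0.2690). I'll move above the handle and turn the jaws so they grip across the final push direction.

>>> {"method": "step_arm", "body": {
  "plan": [
    {"linear":[-10,25,-2],"angular":[-9,0,0],"fingers":-0.2},
    {"linear":[-10,55,-4],"angular":[-19,0,0],"fingers":-0.2},
    {"linear":[0,85,-6],"angular":[-28,0,0],"fingers":-0.2},
    {"linear":[5,115,-8],"angular":[-38,0,0],"fingers":-0.2},
    {"linear":[10,145,-10],"angular":[-47,0,0],"fingers":-0.2},
    {"linear":[15,170,-11],"angular":[-57,0,0],"fingers":-0.2},
    {"linear":[20,181,-12],"angular":[-65,0,0],"fingers":-0.2},
    {"linear":[20,181,-12],"angular":[-65,0,0],"fingers":-0.2}
  ]
}}

```text
time: 11.38
ee_pos: [0.439, 0.2816, 0.1388]
tcp_rot: [-163.1, 90.0, -23.8]
force: [0.3, -0.3, -0.6]
width: 0.0509
```

```bash
python3 - <<'E'
from h import *
s=bot.get_state(); print(s['time'],s['ee_pos'],Rt(s),s['width'],s['qpos'])
p,d,K,M=shot('wrist','w12'); s=bot.get_state(); print(s['ee_pos'])
E
```

```text
11.375 [0.439  0.2816 0.1388] [[ 0.0005 -0.652  -0.7582]
 [-0.0002 -0.7582  0.652 ]
 [-1.     -0.0002 -0.0006]] 0.0508689068475794 [ -7.6312  13.2747 -33.6053 104.4693   8.1189  64.6239  95.2877]
[0.4398 0.2814 0.1389]
```

View pics/w12.png

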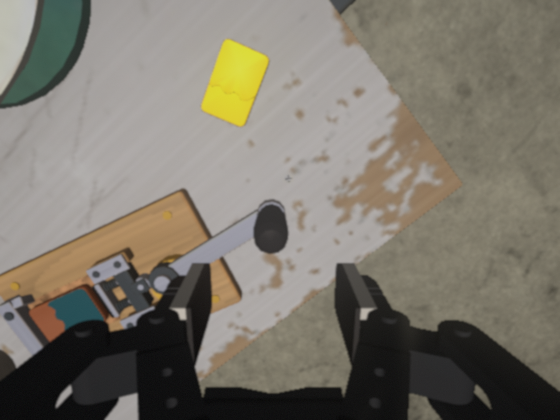

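The handle top is at about (271,238), centred between the jaws. I'll check the projection quickly.

```bash
python3 - <<'E'
from h import *
p,d,K,M=load('w12'); C=cloud(d,K,M)
print(proj([[.4395,.2822,.092],[.4395,.2822,.044]],K,M))
mm=(p.max(2)<70).astype(np.uint8); mm[:195]=0;mm[258:]=0;mm[:,:245]=0;mm[:,300:]=0
x=cv2.boundingRect(mm); print(x)
q=C[mm>0]; t=q[q[:,2]>.086]; print(len(t),t.mean(0), q[:,2].max())
s=bot.get_state();print((t.mean(0)-s['ee_pos'])@Rt(s))
E
```

```text
[[270.6824 242.1565]
 [271.0739 215.9752]]
(255, 205, 32, 48)
759 [0.4378 0.2798 0.0918] 0.28121828404884297
[0.0472 0.0026 0.0005]
```

>>> {"method": "step_arm", "body": {
  "plan": [
    {"linear":[40,0.5,0],"angular":[0,0,0],"fingers":-0.2},
    {"linear":[75,0.5,0],"angular":[0,0,0],"fingers":-0.2},
    {"linear":[89,0.5,0],"angular":[0,0,0],"fingers":-0.2},
    {"linear":[89,0.5,0],"angular":[0,0,0],"fingers":-0.2}
  ]
}}

```text
time: 11.92
ee_pos: [0.4394, 0.281, 0.0493]
tcp_rot: [59.7, 90.0, -161.1]
force: [-0.0, -0.2, 0.7]
width: 0.0515
```

```bash
python3 - <<'E'
from h import *
s=bot.get_state(); print(s['time'],s['ee_pos'],s['width'],s['force'])
p,d,K,M=shot('wrist','w13')
E
```

```text
11.925 [0.4394 0.281  0.0493] 0.051515624886115045 [-0.0457 -0.2276  0.6885]
```

View pics/w13.png

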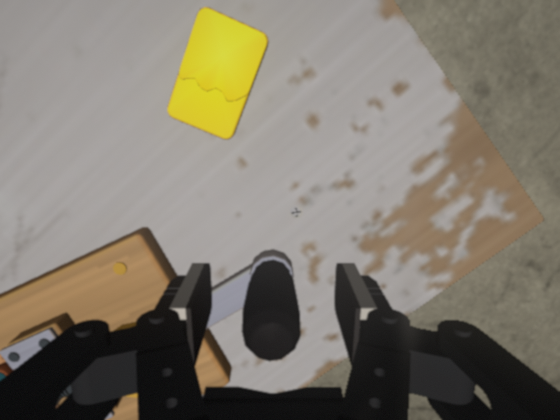

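The handle stands between the open fingers, at about (271,300). Closing.

>>> {"method": "step_arm", "body": {
  "plan": [
    {"linear":[0,0,0],"angular":[0,0,0],"fingers":0.3},
    {"linear":[0,0,0],"angular":[0,0,0],"fingers":1},
    {"linear":[0,0,0],"angular":[0,0,0],"fingers":1},
    {"linear":[0,0,0],"angular":[0,0,0],"fingers":1},
    {"linear":[0,0,0],"angular":[0,0,0],"fingers":1}
  ]
}}

```text
time: 12.6
ee_pos: [0.4401, 0.2815, 0.0506]
tcp_rot: [-120.5, 89.9, 18.8]
force: [-0.5, -0.5, 5.5]
width: 0.0189
```

```bash
python3 - <<'E'
from h import *
s=bot.get_state(); print(s['time'],s['ee_pos'],s['width'],s['force'],Rt(s))
p,d,K,M=shot('wrist','w14')
ax=np.array([.5285,.2690]); v=s['ee_pos'][:2]-ax; print(np.linalg.norm(v))
yc=np.array([.9627,-.2706]); xc=np.array([-.2706,-.9627])
a=np.arctan2(v@yc,v@xc); print('q est',1.70-np.pi-a)
# arc waypoints in tool shifts
R=Rt(s); h0=np.array([*(s['ee_pos'][:2]),s['ee_pos'][2]])
q0=0
P0=ax+.09*(np.cos(1.7-np.pi)*xc+np.sin(1.7-np.pi)*yc)
for q in np.arange(.1,1.75,.1):
    f=1.7-np.pi-q; P=ax+.09*(np.cos(f)*xc+np.sin(f)*yc); dl=np.array([*(P-P0),0])
    print(round(q,2),np.round(dl@R*1000,1),P)
E
```

```text
12.6 [0.4401 0.2815 0.0506] 0.018938443577551894 [-0.5008 -0.4869  5.5455] [[ 0.0021 -0.6523 -0.7579]
 [ 0.0007 -0.7579  0.6523]
 [-1.     -0.002  -0.0011]]
0.08927604754741683
q est -0.004425303855564611
0.1 [ 0.  -7.8  4.4] [0.4412 0.2908]
0.2 [  0.  -16.1   8.1] [0.4438 0.2994]
0.3 [  0.  -24.6  10.9] [0.4473 0.3077]
0.4 [  0.1 -33.4  12.8] [0.4515 0.3156]
0.5 [  0.1 -42.3  13.8] [0.4566 0.3231]
0.6 [  0.1 -51.3  14. ] [0.4623 0.33  ]
0.7 [  0.1 -60.3  13.2] [0.4688 0.3363]
0.8 [  0.1 -69.1  11.6] [0.4758 0.3419]
0.9 [  0.1 -77.8   9.1] [0.4833 0.3468]
1.0 [  0.2 -86.1   5.7] [0.4913 0.351 ]
1.1 [  0.2 -94.1   1.5] [0.4997 0.3543]
1.2 [   0.2 -101.6   -3.5] [0.5083 0.3567]
1.3 [   0.2 -108.5   -9.2] [0.5172 0.3583]
1.4 [   0.2 -114.9  -15.5] [0.5262 0.359 ]
1.5 [   0.3 -120.6  -22.5] [0.5352 0.3588]
1.6 [   0.3 -125.6  -30. ] [0.5441 0.3576]
1.7 [   0.3 -129.8  -37.9] [0.5529 0.3556]
```

View pics/w14.png

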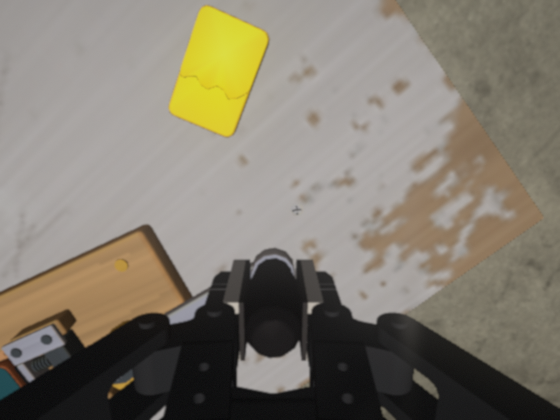

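The handle is gripped (18.9 mm). I'll swing along the arc, first half.

>>> {"method": "step_arm", "body": {
  "plan": [
    {"linear":[-1.5,-7.8,4.4],"angular":[0,0,0],"fingers":1},
    {"linear":[-1.5,-16.1,8.1],"angular":[0,0,0],"fingers":1},
    {"linear":[-1.5,-24.6,10.9],"angular":[0,0,0],"fingers":1},
    {"linear":[-1.5,-33.4,12.8],"angular":[0,0,0],"fingers":1},
    {"linear":[-1.5,-42.3,13.8],"angular":[0,0,0],"fingers":1},
    {"linear":[-1.5,-51.3,14],"angular":[0,0,0],"fingers":1},
    {"linear":[-1.5,-60.3,13.2],"angular":[0,0,0],"fingers":1},
    {"linear":[-1.5,-69.1,11.6],"angular":[0,0,0],"fingers":1}
  ]
}}

```text
time: 13.65
ee_pos: [0.4761, 0.3408, 0.0508]
tcp_rot: [131.7, 89.9, -89.0]
force: [1.4, -5.1, 0.7]
width: 0.0189
```

```bash
python3 - <<'E'
from h import *
s=bot.get_state(); print(s['time'],s['ee_pos'],s['width'],s['force'],s['wrist_torque'])
p,d,K,M=shot('side','side15'); up(p,(170,190,300,310),5,'pics/s15c.png')
E
```

```text
13.65 [0.4761 0.3408 0.0508] 0.01891738212435965 [ 1.3712 -5.1148  0.68  ] [-1.1531 -0.3761  0.0362]
```

View pics/s15c.png

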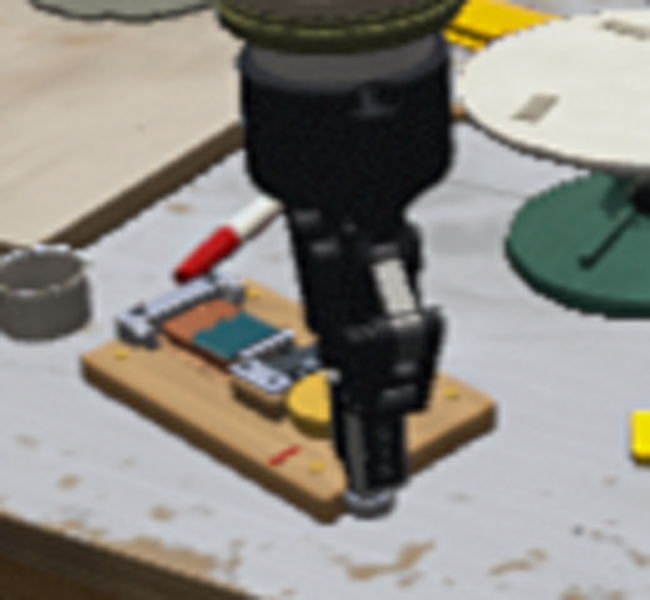

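The lever is following, held at about 0.8 rad, with low forces. Continuing to 1.6.

>>> {"method": "step_arm", "body": {
  "plan": [
    {"linear":[0,-8.7,-2.5],"angular":[0,0,0],"fingers":1},
    {"linear":[0,-17.0,-5.9],"angular":[0,0,0],"fingers":1},
    {"linear":[0,-25.0,-10.1],"angular":[0,0,0],"fingers":1},
    {"linear":[0,-32.5,-15.1],"angular":[0,0,0],"fingers":1},
    {"linear":[0,-39.4,-20.8],"angular":[0,0,0],"fingers":1},
    {"linear":[0,-45.8,-27.1],"angular":[0,0,0],"fingers":1},
    {"linear":[0,-51.5,-34.1],"angular":[0,0,0],"fingers":1},
    {"linear":[0,-56.5,-41.6],"angular":[0,0,0],"fingers":1}
  ]
}}

```text
time: 14.7
ee_pos: [0.5435, 0.3569, 0.0508]
tcp_rot: [77.3, 89.9, -143.4]
force: [-3.4, -5.4, 3.0]
width: 0.019
```

```bash
cat > qe.py <<'E'
from h import *
def qe():
    s=bot.get_state(); print(s['time'],s['ee_pos'],s['width'],s['force'])
    ax=np.array([.5285,.2690]); v=s['ee_pos'][:2]-ax
    yc=np.array([.9627,-.2706]); xc=np.array([-.2706,-.9627])
    a=np.arctan2(v@yc,v@xc); print('r',np.linalg.norm(v),'q est',(1.70-np.pi-a)%(2*np.pi))
E
python3 - <<'E'
from qe import *
qe()
p,d,K,M=shot('wrist','w16'); s=bot.get_state()
p,d,K,M=shot('side','side16'); up(p,(170,190,300,310),5,'pics/s16c.png')
E
```

```text
14.7 [0.5435 0.3569 0.0508] 0.019040924284428256 [-3.4477 -5.4029  2.9844]
r 0.0891559284946142 q est 1.5945901921219188
```

View pics/w16.png

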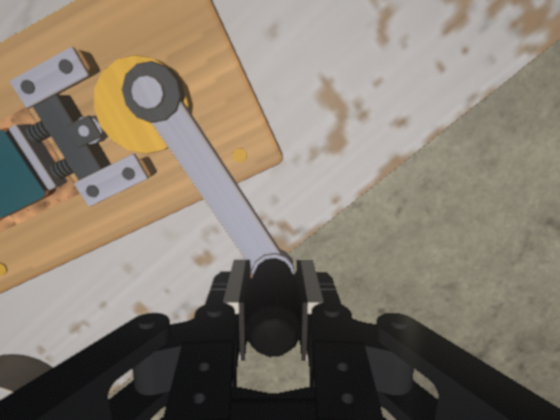

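View pics/s16c.png

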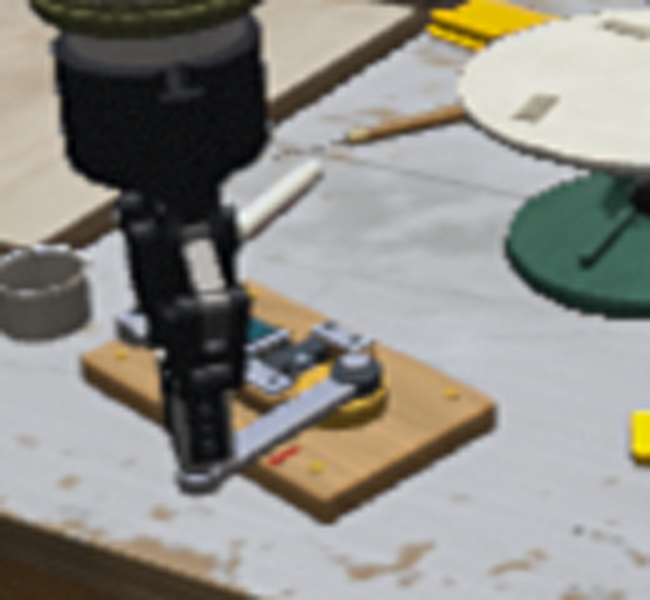

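The plate has reached the tile. The last step takes it to 1.70.

>>> {"method": "step_arm", "body": {
  "plan": [
    {"linear":[0,-2.2,-4],"angular":[0,0,0],"fingers":1},
    {"linear":[0,-4.2,-7.9],"angular":[0,0,0],"fingers":1},
    {"linear":[0,-4.2,-7.9],"angular":[0,0,0],"fingers":1},
    {"linear":[0,-4.2,-7.9],"angular":[0,0,0],"fingers":1},
    {"linear":[0,-4.2,-7.9],"angular":[0,0,0],"fingers":1},
    {"linear":[0,-4.2,-7.9],"angular":[0,0,0],"fingers":1}
  ]
}}

```text
time: 15.55
ee_pos: [0.5519, 0.3551, 0.0508]
tcp_rot: [62.3, 90.0, -158.4]
force: [-3.6, -3.6, 2.4]
width: 0.0191
```

```bash
python3 - <<'E'
from qe import *
qe()
p,d,K,M=shot('wrist','w17'); C=cloud(d,K,M); f=p.astype(int)
yc=np.array([.9627,-.2706]); xc=np.array([-.2706,-.9627])
# lever bar direction from bar pixels: 3D points at bar height along it
m=(C[:,:,2]>.037)&(C[:,:,2]<.047)&(f.min(2)>120); m=m.astype(np.uint8); m[255:]=0; m[:,:150]=0
n,l,st,_=cv2.connectedComponentsWithStats(m); i=1+st[1:,4].argmax(); print(st[i])
Q=C[l==i][:,:2]; vx,vy,x,y=cv2.fitLine((Q*1000).astype(np.float32),cv2.DIST_HUBER,0,.01,.01).ravel()
dv=np.array([vx,vy]); dv*=np.sign(dv@-xc); a=np.arctan2(dv@yc,dv@xc); print('q from bar',(1.7-np.pi-a+np.pi)%(2*np.pi)-np.pi)
p,d,K,M=shot('side','side17'); up(p,(170,190,300,310),5,'pics/s17c.png')
shot('scene','scene17')
E
```

```text
15.55 [0.5519 0.3551 0.0508] 0.019097828061135514 [-3.5988 -3.6099  2.4001]
r 0.08919102176207043 q est 1.690945559440453
[ 168   95  113  160 5812]
q from bar 1.6650137840139072
```

View pics/w17.png

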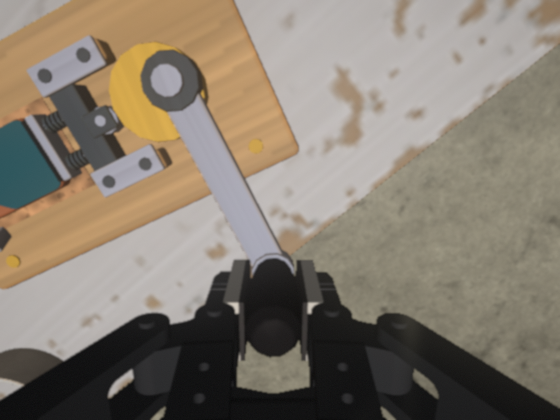

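View pics/s17c.png

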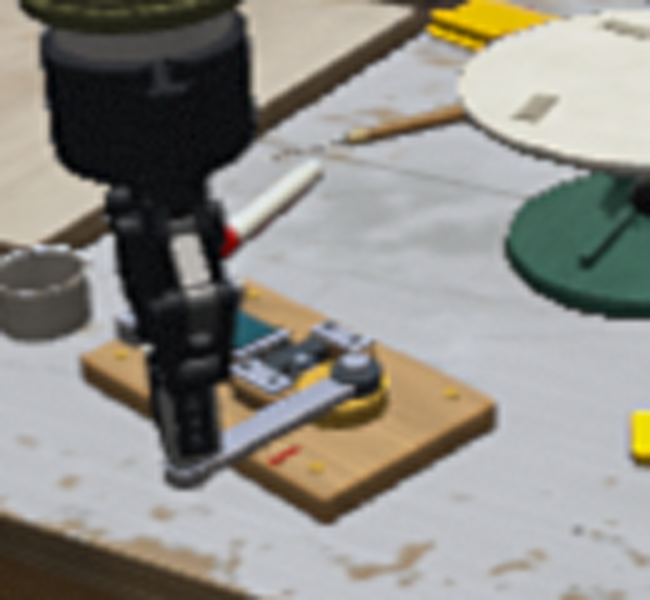

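View pics/scene17.png

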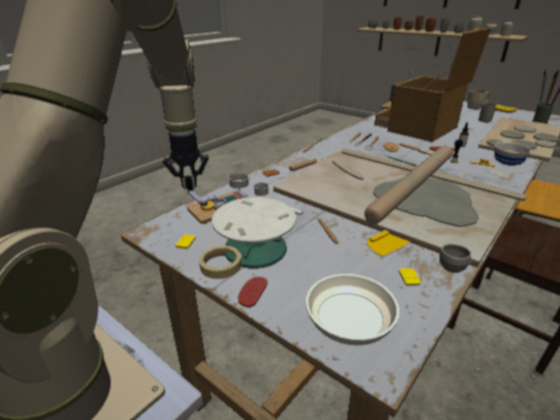

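>>> {"method": "step_arm", "body": {
  "plan": [
    {"linear":[0,-0.8,-1.6],"angular":[0,0,0],"fingers":1},
    {"linear":[0,-0.8,-1.6],"angular":[0,0,0],"fingers":1},
    {"linear":[0,-0.8,-1.6],"angular":[0,0,0],"fingers":1},
    {"linear":[0,-0.8,-1.6],"angular":[0,0,0],"fingers":1}
  ]
}}

```text
time: 16.2
ee_pos: [0.5538, 0.3545, 0.0508]
tcp_rot: [69.0, 90.0, -151.7]
force: [-3.7, -4.3, 1.6]
width: 0.0187
```

```bash
python3 - <<'E'
from qe import *
qe()
p,d,K,M=shot('wrist','w18'); C=cloud(d,K,M); f=p.astype(int)
yc=np.array([.9627,-.2706]); xc=np.array([-.2706,-.9627]); O=np.array([.6444,.2369])-.07*yc
m=((f[:,:,2]-f[:,:,0]>15)&(f[:,:,2]<130)&(f[:,:,2]>60)).astype(np.uint8); m[260:]=0; m[:,200:]=0
n,l,st,_=cv2.connectedComponentsWithStats(m); i=1+st[1:,4].argmax(); print(st[i])
Q=C[l==i]; P=Q[:,:2]-O; print('tile z',np.median(Q[:,2]),'clamp x',np.percentile(P@xc,[2,98]),'clamp y',np.percentile(P@yc,[1,2,50]))
A=np.c_[Q[:,:2],np.ones(len(Q))]; k=np.linalg.lstsq(A,Q[:,2],rcond=None)[0]; print('slope',k[:2])
e=[]
for x in np.arange(-10,11,2.):
    s=np.abs(P@xc*1000-x)<1.5
    if s.sum()>20: e.append((x,np.percentile((P@yc)[s]*1000,2)))
e=np.array(e); print(e.tolist()); print('edge tilt',np.polyfit(e[:,0],e[:,1],1))
E
```

```text
16.2 [0.5538 0.3545 0.0508] 0.018747261515175456 [-3.727  -4.26    1.5605]
r 0.08922152850377602 q est 1.7138669752728193
[   0  119   64   87 3754]
tile z 0.02845370414417288 clamp x [-0.0154  0.0153] clamp y [0.0175 0.0195 0.0307]
slope [-0.5176  0.3988]
[[-10.0, 19.940806546002545], [-8.0, 19.800335904719233], [-6.0, 19.71595030338142], [-4.0, 19.91371600902262], [-2.0, 19.879973779520554], [0.0, 19.492507603840043], [2.0, 18.8925685209662], [4.0, 19.28751508445392], [6.0, 19.644386680965177], [8.0, 19.609881591507097], [10.0, 18.354450611789666]]
edge tilt [-0.0507 19.5029]
```

The tile end sits at clamp y of about 18–19.5 mm (18 if it is home), centred. The slope fit looks contaminated by edge pixels, so I'll recheck it on the interior, then hand in.

```bash
python3 - <<'E'
from qe import *
p,d,K,M=load('w18'); C=cloud(d,K,M); f=p.astype(int)
m=((f[:,:,2]-f[:,:,0]>15)&(f[:,:,2]<130)&(f[:,:,2]>60)).astype(np.uint8); m[260:]=0; m[:,200:]=0
n,l,st,_=cv2.connectedComponentsWithStats(m); i=1+st[1:,4].argmax()
mm=cv2.erode((l==i).astype(np.uint8),np.ones((13,13)));Q=C[mm>0]; med=np.median(Q[:,2]); Q=Q[abs(Q[:,2]-med)<.004]
k=np.linalg.lstsq(np.c_[Q[:,:2]-Q[:,:2].mean(0),np.ones(len(Q))],Q[:,2],rcond=None)[0]; print(len(Q),med,k)
qe()
E
```

```text
2467 0.028446254652659514 [-0.0078  0.0075  0.0284]
16.25 [0.5538 0.3546 0.0508] 0.018670571298807725 [-3.364  -3.1403  2.1911]
r 0.08923257364598433 q est 1.7136004875492894
```

The tile is flat: slope below 0.01, top at 28.4 mm. Handing in.

```bash
python3 - <<'E'
from bench import bot
print(bot.job_done())
E
```

```text
the job is handed in; nothing more can be done
None
```

The tile is in the clamp against the fence. I handed the job in at 16.25 s, still holding the lever handle at the cam's highest lift. The hand-in reports no verdict, so these are my own checks.

- **Tile:** I lifted it from the dish, set it on the bed between the cheeks about 2.5 mm short of the fence, and let go; the plate then pushed it home. In the last wrist picture it lies flat (slope under 0.01, top at 28.4 mm). Its plate-side end is at clamp y of about 18–19.5 mm, where 18 is fully home. It is centred and the robot is not touching it.
- **Lever:** The handle is gripped (jaws at 18.7 mm, with a few newtons of spring force). The gripper's position gives an angle of 1.71 rad. A fit to the lever bar just before the last +0.02 rad nudge gave 1.67. The two differ by a few hundredths of a radian, but both are well inside 1.56–1.84.
- **Not measured:** I could not measure the plate's pressing force directly. I judged it from the lever angle and the plate touching the tile.
- **Other things:** In the scene and side pictures the dish and the bystanders in view showed no visible movement, but I did not measure them at the end.
- **Checks that disagreed:**
  - The scene and wrist cameras put the tile in the dish about 5 mm apart. I used the wrist camera, and the grasp was centred.
  - Depth showed the dish floor at about 7 mm, not the stated 10 mm.
  - My first slope fit on the clamped tile was spoiled by edge pixels, so I redid it on the interior.

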